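# Turn up the dots under two sample bins and send out the released one

## Task

Two alike white lidded bins stand on the bench, each with a coloured dot label hidden under its floor. Without grasping or lifting anything, gently tip both bins over away from you with the fingertips, so that each lies on its far side with its underside and dot facing you. Then push the one with the green dot, lying as it is, along the bench into the gap in the outgoing row, rim right up against the metal rail and square to it, without shifting the boxes on either side; leave the red one lying where it tipped over.

Things in the scene. Friction and masses are not known exactly. Their poses are not given: they have to be found in the camera images.
- bin_1: White lidded bin, 117 mm long (its x), 81 mm wide (its y), 86 mm high (its z), 0.4 to 0.7 kg. Walls taper: met 39 mm from the centre along y (57 along x) at the rim, 35 mm (53) at the foot. Origin: centre of its underside. At the start z is up and y points away from the robot within 9 degrees; tipped over, z points away, y down, and it lies 77 mm high. A 48 mm dot is stuck under its floor.
- bin_2: The other bin: same sizes, origin and axes. Contents lie low in both: a bin tips over its far foot edge by itself beyond about 65 degrees. A level push within 15 mm of the rim tips it on that edge with little sliding (2 to 4 N); once it lies, a push in the lower 40 mm slides it (2 to 5 N); its weight is then mostly within 30 mm of the underside.
- bin_1_dot (a point): centre of the dot label on bin_1's underside, at the bin's origin. This dot is GREEN (released).
- bin_2_dot (a point): centre of the dot label on bin_2's underside, at the bin's origin. This dot is RED (on hold).
- bin_1_far (a point): middle of bin_1's foot edge away from the robot (its y = +35 mm, z = 0), the edge it tips over; stays on the bench
- bin_1_near (a point): middle of bin_1's foot edge towards the robot (its y = -35 mm, z = 0); about 70 mm up once the bin lies on its far side
- bin_1_rim (a point): middle of bin_1's mouth at rim height (its z = 86 mm), 14 mm above the shut lid; against the rail when home
- bin_2_far (a point): the same far foot edge of bin_2
- bin_2_near (a point): the same near foot edge of bin_2
- row: Outgoing row: fixed aluminium rail along its y, 22 mm high. Origin on the bench in the rail's front face, mid-gap; x points away from the robot, square to the rail. The gap between the two boxes is 150 mm wide (y -75 to +75 mm). A bin that is home lies with its rim on the rail, its underside at x = -86 mm, y about 0, its x along the rail. A label carton 102 mm high is fixed at the left end.
- vial_bin: open white bin of vials, loose, 117 mm along y x 81 mm along x x 75 mm high, standing in the row on the left of the gap, small green dot in front; origin: centre of its underside. Bystander.
- slide_case: long cream-and-green slide case, loose, 375 mm along y x 98 mm along x x 63 mm high, standing in the row on the right of the gap, small green dot in front; origin: centre of its underside. Bystander.
Not all that is in view belongs to the job. Leave any purple look-alike of the bin_2 alone.

How it is judged:
On the way:
1. both bins lie on their far side, dots to the front, while the green one is still well out of the row (height (world z) of each of bin_1_near, bin_2_near above 0.06 m and height (world z) of each of bin_1_far, bin_2_far below 0.015 m and angle between bin_1's own z axis and vertical between 1.45 and 1.75 rad and angle between bin_2's own z axis and vertical between 1.45 and 1.75 rad and x of bin_1_rim in the frame of row below -0.06 m), for 0.2 s.
At the end, for the whole second after the job is handed in: both bins lie on their far side; the green one at rest in the gap, rim within 7 mm of the rail, centre within 25 mm of mid-gap, square within 5 degrees; the red one's foot edge within 50 mm of where it first stood; vial bin and slide case moved less than 15 mm (height (world z) of each of bin_1_near, bin_2_near above 0.06 m and height (world z) of each of bin_1_far, bin_2_far below 0.015 m and angle between bin_1's own z axis and vertical between 1.45 and 1.75 rad and angle between bin_2's own z axis and vertical between 1.45 and 1.75 rad and x of bin_1_rim in the frame of row between -0.007 and 0.007 m and y of bin_1 in the frame of row between -0.025 and 0.025 m and angle between the x axis of bin_1 and the y axis of row, either way round below 0.09 rad and linear speed of bin_1 below 0.01 m/s and distance of bin_2_far from where it was at the start of the episode below 0.05 m and distance of each of vial_bin, slide_case from where it was at the start of the episode below 0.015 m); the robot touches nothing.
It fails at once if a bin is lifted off the bench (height (world z) of each of bin_1_near, bin_1_far above 0.02 m or height (world z) of each of bin_2_near, bin_2_far above 0.02 m).
It fails at once if a bin is taken between the fingers ((y of the grasp point in the frame of bin_1 between -0.033 and 0.033 m and x of the grasp point in the frame of bin_1 between -0.051 and 0.051 m and z of the grasp point in the frame of bin_1 between 0.002 and 0.084 m) or (y of the grasp point in the frame of bin_2 between -0.033 and 0.033 m and x of the grasp point in the frame of bin_2 between -0.051 and 0.051 m and z of the grasp point in the frame of bin_2 between 0.002 and 0.084 m)).
It fails at once if a bin is knocked (faster than 0.6 m/s) (linear speed of any of bin_1, bin_2 above 0.6 m/s).
It fails at once if a box of the row is shifted by more than 25 mm (distance of any of vial_bin, slide_case from where it was at the start of the episode above 0.025 m).
It also fails if it takes over 72 s, if anything falls off the work surface, if the arm or the gripper's body presses on something with over 40 N, if the wrist force passes 120 N, or if a joint passes its speed limit or range.

## Robot

A 7-joint arm with a two-finger parallel gripper is mounted at the origin on a cart in front of the work surface, level with it; the furniture and walls round the work are solid. World frame = base frame: x ahead of the robot, y to its left, z up, the work surface at z = 0. Lengths are in m, angles in rad, forces in N, time in s.
With the tool pointing down it reaches from about 0.4 to 0.875 m from the base axis. Payload 19.3 kg.
Tool frame: the origin (TCP) lies at the very end of the fingers, on their centre line; the grasp point (between the pads) lies 19 mm behind it; z points along the fingers, y is the line along which they close (so a half turn about z gives the same grasp; the last joint's range is limited). The gripper opens to 85 mm and grips with 20 to 120 N. Pads are 22 mm wide; open, the fingers measure 114 mm over their backs; the gripper's body (76 mm by 85 mm) begins 54 mm behind the grasp point. The pads swing forward as they close: fully open they stand 13 mm farther back than shut.
Start: joints at [1.151, 0.521, -0.036, 1.599, 0.021, 1.021, -0.113], TCP at [0.214, -0.587, 0.231] pointing down, gripper open.
Joint ranges: [-2.91, 2.91], [-0.3, 2.13], [-1.5, 1.42], [0.17, 2.43], [-1.26, 4.41], [0.16, 1.93], [-2.52, 2.52]. Speed limits (rad/s): [1.89, 1.89, 2.39, 2.39, 3.01, 3.01, 3.01].

## Interface

Orientations are given as [roll, pitch, yaw] about the fixed x, y, z axes, in that order (R = Rz(yaw) Ry(pitch) Rx(roll)).
In Python, from workcell import monitor, optics, job_done gives the robot as it stands.
- The arm moves only by the shell command python3 -m handwheel 'ROWS' [FORCE]. ROWS is JSON, a list of rows, each an object of numbers: "dx", "dy", "dz": the shift along the tool's x, y, z in cm; "wx", "wy", "wz": the turn, a rotation vector about the tool's x, y, z in rad; "claw": the opening in per cent of the stroke, from 0 (shut) to 100 (fully open). A call has 1 to 8 rows; each row shifts and turns the commanded pose from where the row before left it, along the tool's axes as they then stand; what a row does not reach is not made up. A row lasts 1/8 s, in which the tool goes at most 62.5 mm and 10.7 degrees, less where a joint would pass 70% of its speed; a pose out of reach is approached as far as the arm can. A call with a gripper value outside its range is refused whole. The fingers move at their own pace and stop on an object; FORCE is the grip in N (left out, the last holds). Time passes only in rows, so rows that do not move let the fingers close. It gives the time, the measured TCP pose, the force, the opening and the grip force at its end, in the units of the state.
- monitor.observe(): the state, without advancing time (a new reading comes with each control period).
- optics.grab_frame(name): name is "scene" or "top" or "wrist"; returns a dict with "frame" (400x640x3 uint8, blue, green, red), "fovy" (degrees; the focal length in pixels is half the picture's height over the tangent of half this angle, whatever the lens; pixels are square), "cx", "cy" (the principal point, pixels), "k1" (the pictures are not rectified: a ray, as slopes to the right and down, at radius r is drawn at 1 + k1 r^2 times it, then the intrinsics apply), "R" (3x3) and "t" (3): a world point X has camera coordinates R X + t. Camera axes: x right, y down, z forward; pixel columns grow to the right and rows downward; lengths in m; the calibration is good to about 2 mm. A picture is of the moment at which its call begins. There is no depth.
- job_done(): hands the job in; it is judged then, once.
Trained networks look in the newest picture that a camera, given by its name, has taken for a name from the list of things; names that differ only in an ending like _2 or _b are one class to them, and where a whole thing is asked for, a point or a joint stands for the part that bears it (a point fixed in the world has none). Each returns a list of dicts, best first, with "p" (0 to 1); they miss things now and then, are a little off and sometimes report something else, mostly with a low value. They report only what shows in the picture. A call takes as long as a camera call. They do not tell look-alikes from the thing itself.
- optics.masks_of(name, camera): "region" (400x640 bool, what is visible of it) and "rect" ([left, top, width, height] in pixels, round what is visible of it).
The state is a dict: "clock": time; "qpos": joint angles; "qd": joint speeds; "joint_efforts": joint torques, N m; "position": TCP position; "tool_rot": TCP orientation; "force": force on the tool from outside, world axes, zero at the start; "moment": the same for the moment, N m; "grip_width": finger opening in m; "finger_force": force on a finger pad.
Only numpy, scipy, OpenCV 4.12 (cv2) and the standard library are available. Lean on these libraries where they do the work, as an engineer would, in place of code of your own. Each camera call takes 0.05 s, during which the arm holds its last target. There are 200 camera calls.

## Working session

There is one attempt and no reset: what is moved stays moved. The work goes in short steps, Python scripts to look and compute and a shell command to move; the robot and the scene stay as the last step left them, time stands still between calls to the robot, and variables do not carry over. Pictures are saved under pics/ and viewed, at most 10 in all, crops included, and the job is handed in when it is done.

```bash
mkdir -p pics; ls; cat > h.py <<'E'
import numpy as np, cv2
from workcell import monitor, optics, job_done
def K(f):
    F=200/np.tan(np.radians(f["fovy"])/2); return F,np.array([[F,0,f["cx"]],[0,F,f["cy"]],[0,0,1.]])
def ray(f,uv):
    F,k=K(f); p=cv2.undistortPoints(np.array(uv,float).reshape(-1,1,2),k,np.array([f["k1"],0,0,0,0]))[:,0]
    R=np.array(f["R"]);t=np.array(f["t"]); return -R.T@t,(np.c_[p,np.ones(len(p))]@R)
def at(f,uv,z):
    c,d=ray(f,uv); return c+d*((z-c[2])/d[:,2])[:,None]
def proj(f,X):
    F,k=K(f); return cv2.projectPoints(np.array(X,float).reshape(-1,1,3),cv2.Rodrigues(np.array(f["R"]))[0],np.array(f["t"],float),k,np.array([f["k1"],0,0,0,0]))[0][:,0]
E
python3 - <<'E'
from h import *
s=monitor.observe(); print(s["clock"],s["position"],s["tool_rot"],s["grip_width"])
for n in("scene","top"):
    f=optics.grab_frame(n); cv2.imwrite(f"pics/{n}0.png",f["frame"]); c,_=ray(f,[320,200]); print(n,c,f["k1"],f["fovy"])
    for m in("bin_1","vial_bin","slide_case"):
        for o in optics.masks_of(m,n): print(m,round(o["p"],2),o["rect"])
E
```

```text
pics
0.0 [ 0.2140318  -0.58686244  0.23071195] [-3.14047194e+00  1.42607168e-04  3.49773129e-01] 0.08543707535102243
scene [-0.42527556  0.59478502  0.65044473] -0.11109141139149356 46.59555260833629
bin_1 0.69 [414.2, 174.8, 46.2, 50.9]
bin_1 0.68 [172.4, 256.5, 70.2, 64.6]
bin_1 0.62 [268.7, 213.1, 52.4, 62.3]
vial_bin 0.78 [257.3, 173.3, 49.3, 39.5]
slide_case 0.74 [339.7, 144.0, 112.7, 48.6]
top [0.36458423 0.09457535 1.28717096] -0.01532921352650007 52.774131482798744
bin_1 0.97 [168.9, 242.6, 43.2, 50.5]
bin_1 0.88 [384.0, 235.9, 45.6, 30.1]
bin_1 0.88 [245.8, 237.5, 36.9, 26.3]
vial_bin 0.65 [279.6, 148.6, 37.2, 33.5]
vial_bin 0.33 [244.5, 230.4, 39.8, 32.3]
slide_case 0.65 [362.2, 155.2, 121.2, 33.1]
```

View pics/scene0.png

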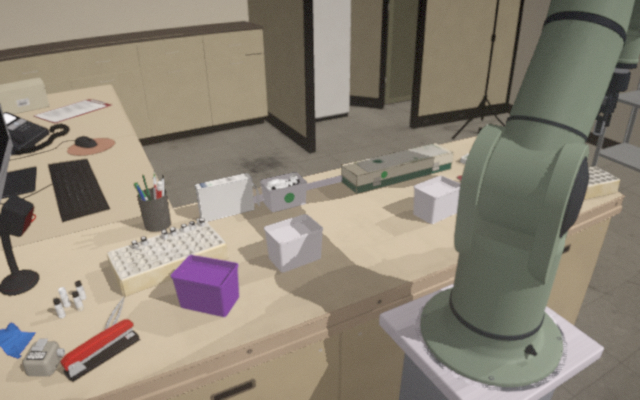

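View pics/top0.png

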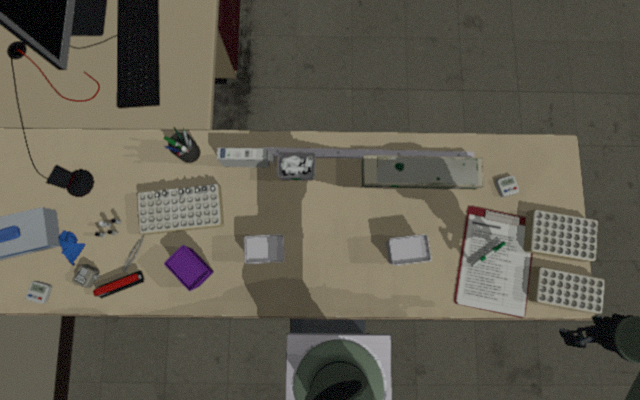

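Scene: vial bin (284,190), slide case (397,167), white bins (294,241) and (437,200), and the purple look-alike (207,285). In the top view the white bins are at (263,249) and (408,249), the gap is about x 314–363 with the rail at row 153, and purple is at (188,268). I choose the two white bins and check them in one close crop.

```bash
python3 - <<'E'
from h import *
f=optics.grab_frame("top")
im=f["frame"][135:275,235:495]; im=cv2.resize(im,None,fx=3,fy=3,interpolation=cv2.INTER_CUBIC)
im=cv2.convertScaleAbs(im,alpha=1.3)
for x in range(0,780,60): cv2.putText(im,str(235+x//3),(x,8),0,.3,(0,0,255))
for y in range(0,420,60): cv2.putText(im,str(135+y//3),(0,y+4),0,.3,(0,0,255))
cv2.imwrite("pics/crop.png",im)
for o in optics.masks_of("bin_1","top"):
    if o["p"]>.5:
        c=cv2.findContours(o["region"].astype(np.uint8),0,1)[0]; c=max(c,key=cv2.contourArea)
        b=cv2.boxPoints(cv2.minAreaRect(c)); print(o["p"],b.round(1).tolist(), at(f,b,.086).round(3).tolist())
E
```

```text
0.93 [[161.6999969482422, 262.8999938964844], [185.8000030517578, 240.60000610351562], [214.89999389648438, 272.20001220703125], [190.8000030517578, 294.3999938964844]] [[0.363, 0.525, 0.086], [0.429, 0.458, 0.086], [0.338, 0.368, 0.086], [0.274, 0.435, 0.086]]
0.92 [[385.1000061035156, 237.1999969482422], [428.5, 232.39999389648438], [431.6000061035156, 260.5], [388.29998779296875, 265.29998779296875]] [[0.444, -0.134, 0.086], [0.46, -0.264, 0.086], [0.377, -0.27, 0.086], [0.362, -0.141, 0.086]]
0.72 [[243.39999389648438, 234.5], [284.0, 232.39999389648438], [285.6000061035156, 261.79998779296875], [245.0, 263.8999938964844]] [[0.449, 0.288, 0.086], [0.456, 0.168, 0.086], [0.37, 0.161, 0.086], [0.363, 0.28, 0.086]]
```

View pics/crop.png

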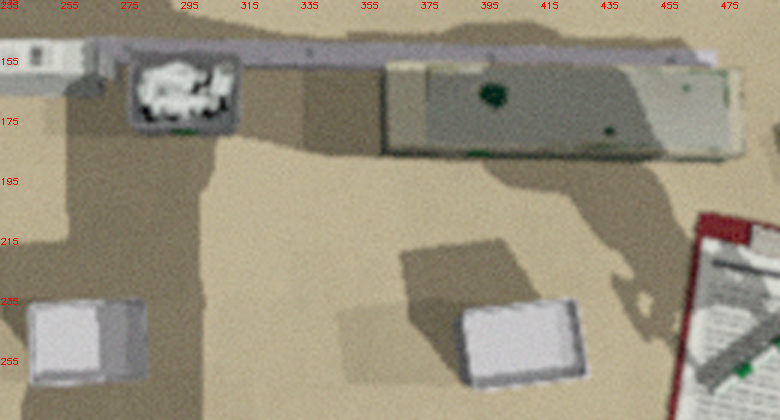

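The crop shows left bin rim corners at about (244.7,235)–(284,262.5) and right bin at (388,237.5)–(431,264). The rail front is at row ~157 and the gap runs from x≈314 to 362. Both are plain white bins, not the purple one.

```bash
python3 - <<'E'
from h import *
f=optics.grab_frame("top")
p=lambda l:np.array(l)/3+[235-.33,135-.33]
for n,l,z in(("L",[[29,301],[146,299],[147,382],[29,385]],.086),("R",[[459,308],[574,298],[588,375],[472,388]],.086),("rail",[[245,66],[375,68],[115,64]],.022),("vial",[[238,58],[237,132]],.075),("case",[[382,64],[383,156],[741,160]],.063)):
    q=at(f,p(l),z); print(n,q[:,:2].round(4).tolist())
    if len(q)==4:
        print(" c",q.mean(0).round(4),"size",np.linalg.norm(q[1]-q[0]),np.linalg.norm(q[3]-q[0]),"yaw",np.degrees(np.arctan2(*( (q[0]+q[1]-q[2]-q[3])[[1,0]]))), np.degrees(np.arctan2(*((q[0]+q[3]-q[1]-q[2])[[0,1]])))) 
E
```

```text
L [[0.4473, 0.2853], [0.4504, 0.1695], [0.3691, 0.1669], [0.3652, 0.2824]]
 c [0.408 0.226 0.086] size 0.11582966550195381 0.08220958612982501 yaw 1.888428108630574 -1.7164657645353374
R [[0.4441, -0.1413], [0.455, -0.2564], [0.3792, -0.2675], [0.3657, -0.1524]]
 c [ 0.411  -0.2044  0.086 ] size 0.11563445417362181 0.07916231227252514 yaw 8.207524047990281 -6.024686808209721
rail [[0.7067, 0.0717], [0.706, -0.0687], [0.7075, 0.2118]]
vial [[0.7009, 0.0799], [0.6227, 0.0804]]
case [[0.6994, -0.0708], [0.6015, -0.0706], [0.601, -0.4427]]
```

```bash
python3 -m handwheel '[{"dx":3.2,"dy":-3.82,"claw":0},{"dx":3.2,"dy":-3.82},{"dx":3.2,"dy":-3.82},{"dx":3.2,"dy":-3.82},{"dx":3.2,"dy":-3.82},{"dx":3.2,"dy":-3.82},{"dx":3.2,"dy":-3.82},{"dx":3.2,"dy":-3.82}]'; python3 -m handwheel '[{"wz":0.113},{"wz":0.113}]'
```

```text
schema error: expected keys dx, dy, dz, wx, wy, wz, claw
schema error: expected keys dx, dy, dz, wx, wy, wz, claw
```

```bash
python3 -m handwheel '[{"dx":3.2,"dy":-3.82,"dz":0,"wx":0,"wy":0,"wz":0,"claw":0},{"dx":3.2,"dy":-3.82,"dz":0,"wx":0,"wy":0,"wz":0,"claw":0},{"dx":3.2,"dy":-3.82,"dz":0,"wx":0,"wy":0,"wz":0,"claw":0},{"dx":3.2,"dy":-3.82,"dz":0,"wx":0,"wy":0,"wz":0,"claw":0},{"dx":3.2,"dy":-3.82,"dz":0,"wx":0,"wy":0,"wz":0,"claw":0},{"dx":3.2,"dy":-3.82,"dz":0,"wx":0,"wy":0,"wz":0,"claw":0},{"dx":3.2,"dy":-3.82,"dz":0,"wx":0,"wy":0,"wz":0,"claw":0},{"dx":3.2,"dy":-3.82,"dz":0,"wx":0,"wy":0,"wz":0,"claw":0}]'; python3 -m handwheel '[{"dx":0,"dy":0,"dz":0,"wx":0,"wy":0,"wz":0.113,"claw":0},{"dx":0,"dy":0,"dz":0,"wx":0,"wy":0,"wz":0.113,"claw":0}]'
```

```text
clock: 1.55
position: [0.3504, -0.2109, 0.2316]
tool_rot: [3.141, -0.0, 0.35]
force: [1.8, 0.4, 0.9]
grip_width: -0.0003
finger_force: 0.0
clock: 1.8
position: [0.3502, -0.2119, 0.2315]
tool_rot: [3.141, -0.0, 0.121]
force: [0.7, -1.0, 0.4]
grip_width: -0.0005
finger_force: 0.0
```

```bash
python3 -m handwheel '[{"dx":-0.6,"dy":0,"dz":3,"wx":0,"wy":0,"wz":0,"claw":0},{"dx":0,"dy":0,"dz":4,"wx":0,"wy":0,"wz":0,"claw":0},{"dx":0,"dy":0,"dz":4,"wx":0,"wy":0,"wz":0,"claw":0},{"dx":0,"dy":0,"dz":3,"wx":0,"wy":0,"wz":0,"claw":0},{"dx":0,"dy":0,"dz":1.6,"wx":0,"wy":0,"wz":0,"claw":0}]'; python3 -m handwheel '[{"dx":0.7,"dy":0,"dz":0,"wx":0,"wy":0,"wz":0,"claw":0},{"dx":0.4,"dy":0,"dz":0,"wx":0,"wy":0,"wz":0,"claw":0},{"dx":0.4,"dy":0,"dz":0,"wx":0,"wy":0,"wz":0,"claw":0},{"dx":0.4,"dy":0,"dz":0,"wx":0,"wy":0,"wz":0,"claw":0}]'
```

```text
clock: 2.42
position: [0.3436, -0.2128, 0.074]
tool_rot: [-3.141, 0.001, 0.124]
force: [-0.4, 0.2, 0.2]
grip_width: 0.0
finger_force: 0.0
clock: 2.92
position: [0.3632, -0.2108, 0.0758]
tool_rot: [3.141, -0.0, 0.124]
force: [-1.7, -0.6, 1.0]
grip_width: 0.0002
finger_force: 0.7
```

```bash
python3 -m handwheel '[{"dx":0.7,"dy":0,"dz":-0.5,"wx":0,"wy":0,"wz":0,"claw":0},{"dx":0.7,"dy":0,"dz":-0.5,"wx":0,"wy":0,"wz":0,"claw":0},{"dx":0.8,"dy":0,"dz":-0.4,"wx":0,"wy":0,"wz":0,"claw":0},{"dx":0.8,"dy":0,"dz":-0.4,"wx":0,"wy":0,"wz":0,"claw":0},{"dx":0.85,"dy":0,"dz":-0.25,"wx":0,"wy":0,"wz":0,"claw":0},{"dx":0.85,"dy":0,"dz":-0.25,"wx":0,"wy":0,"wz":0,"claw":0},{"dx":0.9,"dy":0,"dz":-0.1,"wx":0,"wy":0,"wz":0,"claw":0},{"dx":0.9,"dy":0,"dz":-0.1,"wx":0,"wy":0,"wz":0,"claw":0}]'; python3 - <<'E'
from h import *
f=optics.grab_frame("scene"); cv2.imwrite("pics/tip1.png",cv2.resize(f["frame"][130:280,320:560],None,fx=3,fy=3))
E
```

```text
clock: 3.92
position: [0.4279, -0.2026, 0.1003]
tool_rot: [-3.142, 0.0, 0.124]
force: [-0.2, 0.2, 0.2]
grip_width: -0.0001
finger_force: 0.0
```

View pics/tip1.png

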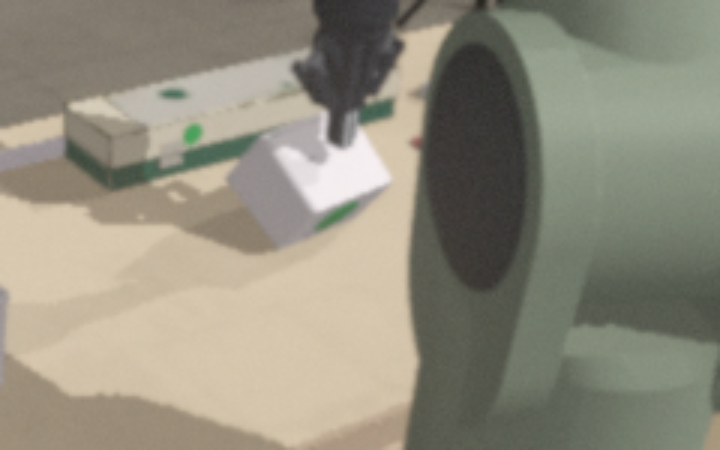

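The right bin is about 45° over with the fingertip on its near face (crop 340,135), and a green dot shows at crop (338,215). I continue.

```bash
python3 -m handwheel '[{"dx":0.9,"dy":0,"dz":0.1,"wx":0,"wy":0,"wz":0,"claw":0},{"dx":0.9,"dy":0,"dz":0.1,"wx":0,"wy":0,"wz":0,"claw":0},{"dx":0.9,"dy":0,"dz":0.2,"wx":0,"wy":0,"wz":0,"claw":0},{"dx":0.9,"dy":0,"dz":0.25,"wx":0,"wy":0,"wz":0,"claw":0},{"dx":0.8,"dy":0,"dz":0.35,"wx":0,"wy":0,"wz":0,"claw":0},{"dx":0.8,"dy":0,"dz":0.4,"wx":0,"wy":0,"wz":0,"claw":0},{"dx":0.7,"dy":0,"dz":0.45,"wx":0,"wy":0,"wz":0,"claw":0},{"dx":0.4,"dy":0,"dz":0.4,"wx":0,"wy":0,"wz":0,"claw":0}]'; python3 -m handwheel '[{"dx":0,"dy":0,"dz":-4,"wx":0,"wy":0,"wz":0,"claw":0},{"dx":0,"dy":0,"dz":-4,"wx":0,"wy":0,"wz":0,"claw":0}]'
```

```text
clock: 4.97
position: [0.4902, -0.1948, 0.0774]
tool_rot: [-3.141, 0.0, 0.124]
force: [-0.6, 0.2, 0.4]
grip_width: -0.0002
finger_force: 0.0
clock: 5.22
position: [0.4896, -0.1948, 0.1583]
tool_rot: [-3.141, 0.001, 0.124]
force: [0.7, 0.3, 0.4]
grip_width: -0.0001
finger_force: 0.0
```

```bash
python3 -m handwheel '[{"dx":-1.18,"dy":-5.42,"dz":0,"wx":0,"wy":0,"wz":0,"claw":0},{"dx":-1.18,"dy":-5.42,"dz":0,"wx":0,"wy":0,"wz":0,"claw":0},{"dx":-1.18,"dy":-5.42,"dz":0,"wx":0,"wy":0,"wz":0,"claw":0},{"dx":-1.18,"dy":-5.42,"dz":0,"wx":0,"wy":0,"wz":0,"claw":0},{"dx":-1.18,"dy":-5.42,"dz":0,"wx":0,"wy":0,"wz":0,"claw":0},{"dx":-1.18,"dy":-5.42,"dz":0,"wx":0,"wy":0,"wz":0,"claw":0},{"dx":-1.18,"dy":-5.42,"dz":0,"wx":0,"wy":0,"wz":0,"claw":0},{"dx":-1.18,"dy":-5.42,"dz":0,"wx":0,"wy":0,"wz":0.093,"claw":0}]'; python3 - <<'E'
from h import *
f=optics.grab_frame("top")
for o in optics.masks_of("bin_1","top"):
    if o["p"]>.4:
        c=cv2.findContours(o["region"].astype(np.uint8),0,1)[0]; c=max(c,key=cv2.contourArea)
        b=cv2.boxPoints(cv2.minAreaRect(c)); print(round(o["p"],2),b.round(1).tolist(), at(f,b,.077)[:,:2].round(3).tolist())
cv2.imwrite("pics/top2.png",cv2.resize(f["frame"][135:275,235:495],None,fx=3,fy=3,interpolation=cv2.INTER_CUBIC))
E
```

```text
clock: 6.22
position: [0.342, 0.2252, 0.1579]
tool_rot: [-3.141, -0.0, 0.029]
force: [1.6, 0.2, 0.0]
grip_width: -0.0003
finger_force: 0.0
0.88 [[245.89999389648438, 235.6999969482422], [282.79998779296875, 233.3000030517578], [284.5, 259.79998779296875], [247.6999969482422, 262.20001220703125]] [[0.446, 0.282], [0.454, 0.172], [0.376, 0.165], [0.368, 0.274]]
0.76 [[380.20001220703125, 211.39999389648438], [421.6000061035156, 207.1999969482422], [424.5, 236.10000610351562], [383.1000061035156, 240.3000030517578]] [[0.523, -0.122], [0.537, -0.249], [0.449, -0.254], [0.436, -0.129]]
0.58 [[162.0, 264.0], [184.5, 241.5], [214.5, 271.5], [192.0, 294.0]] [[0.36, 0.527], [0.427, 0.465], [0.34, 0.371], [0.274, 0.434]]
```

View pics/top2.png

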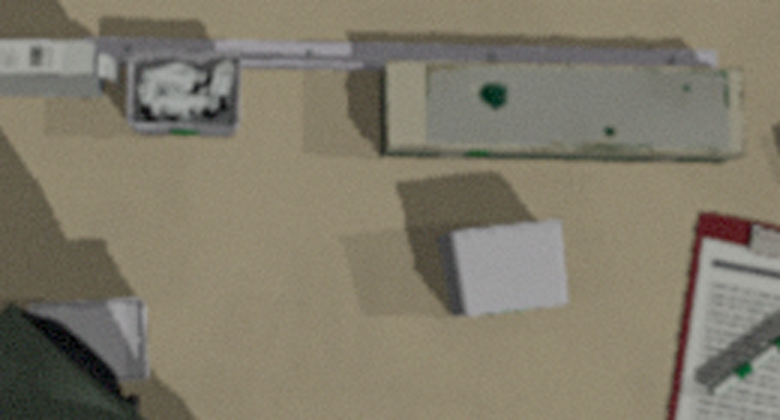

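The right bin lies flat with crop corners (451,233), (560,221), (567,302), (462,315); the left bin still stands untouched and the arm is beside it. Next I tip the left bin.

```bash
python3 -m handwheel '[{"dx":0,"dy":0,"dz":3,"wx":0,"wy":0,"wz":0,"claw":0},{"dx":0,"dy":0,"dz":3.2,"wx":0,"wy":0,"wz":0,"claw":0},{"dx":0,"dy":0,"dz":2,"wx":0,"wy":0,"wz":0,"claw":0},{"dx":0.6,"dy":0,"dz":0,"wx":0,"wy":0,"wz":0,"claw":0},{"dx":0.4,"dy":0,"dz":0,"wx":0,"wy":0,"wz":0,"claw":0},{"dx":0.4,"dy":0,"dz":0,"wx":0,"wy":0,"wz":0,"claw":0},{"dx":0.4,"dy":0,"dz":0,"wx":0,"wy":0,"wz":0,"claw":0}]'; python3 -m handwheel '[{"dx":0.7,"dy":0,"dz":-0.5,"wx":0,"wy":0,"wz":0,"claw":0},{"dx":0.7,"dy":0,"dz":-0.5,"wx":0,"wy":0,"wz":0,"claw":0},{"dx":0.8,"dy":0,"dz":-0.4,"wx":0,"wy":0,"wz":0,"claw":0},{"dx":0.8,"dy":0,"dz":-0.4,"wx":0,"wy":0,"wz":0,"claw":0},{"dx":0.85,"dy":0,"dz":-0.25,"wx":0,"wy":0,"wz":0,"claw":0},{"dx":0.85,"dy":0,"dz":-0.25,"wx":0,"wy":0,"wz":0,"claw":0},{"dx":0.9,"dy":0,"dz":-0.1,"wx":0,"wy":0,"wz":0,"claw":0},{"dx":0.9,"dy":0,"dz":-0.1,"wx":0,"wy":0,"wz":0,"claw":0}]'
```

```text
clock: 7.2
position: [0.3612, 0.2243, 0.0763]
tool_rot: [-3.141, -0.001, 0.03]
force: [-1.1, -0.1, 1.1]
grip_width: -0.0
finger_force: 0.7
clock: 8.2
position: [0.4262, 0.2262, 0.1008]
tool_rot: [3.142, 0.0, 0.031]
force: [-0.2, -0.2, -0.2]
grip_width: -0.0
finger_force: 0.0
```

```bash
python3 -m handwheel '[{"dx":0.9,"dy":0,"dz":0.1,"wx":0,"wy":0,"wz":0,"claw":0},{"dx":0.9,"dy":0,"dz":0.1,"wx":0,"wy":0,"wz":0,"claw":0},{"dx":0.9,"dy":0,"dz":0.2,"wx":0,"wy":0,"wz":0,"claw":0},{"dx":0.9,"dy":0,"dz":0.25,"wx":0,"wy":0,"wz":0,"claw":0},{"dx":0.8,"dy":0,"dz":0.35,"wx":0,"wy":0,"wz":0,"claw":0},{"dx":0.8,"dy":0,"dz":0.4,"wx":0,"wy":0,"wz":0,"claw":0},{"dx":0.7,"dy":0,"dz":0.45,"wx":0,"wy":0,"wz":0,"claw":0},{"dx":0.4,"dy":0,"dz":0.4,"wx":0,"wy":0,"wz":0,"claw":0}]'; python3 -m handwheel '[{"dx":0,"dy":0,"dz":-4,"wx":0,"wy":0,"wz":0,"claw":0},{"dx":0,"dy":0,"dz":-4,"wx":0,"wy":0,"wz":0,"claw":0},{"dx":0,"dy":5,"dz":0,"wx":0,"wy":0,"wz":0,"claw":0},{"dx":0,"dy":5,"dz":0,"wx":0,"wy":0,"wz":0,"claw":0},{"dx":0,"dy":5,"dz":0,"wx":0,"wy":0,"wz":0,"claw":0}]'; python3 - <<'E'
from h import *
f=optics.grab_frame("top"); g=optics.grab_frame("scene")
a=cv2.resize(f["frame"][135:275,235:495],None,fx=2.4,fy=2.4,interpolation=cv2.INTER_CUBIC)
b=cv2.resize(g["frame"][150:270,240:500],None,fx=2,fy=2)
b=cv2.copyMakeBorder(b,0,0,0,a.shape[1]-b.shape[1],0); cv2.imwrite("pics/two.png",np.vstack([a,b]))
E
```

```text
clock: 9.2
position: [0.489, 0.2282, 0.0779]
tool_rot: [3.142, 0.0, 0.031]
force: [0.3, 0.2, -0.3]
grip_width: -0.0003
finger_force: 0.0
clock: 9.82
position: [0.4931, 0.0768, 0.1583]
tool_rot: [-3.142, -0.0, 0.031]
force: [1.5, 0.3, 1.2]
grip_width: -0.0
finger_force: 0.0
```

View pics/two.png

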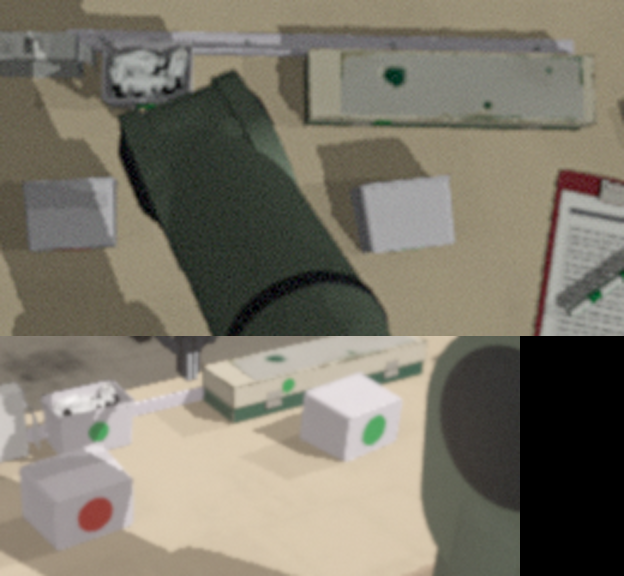

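Both bins lie flat, red dot left (scene crop 95,515) and green dot right (373,430), so bin_1 is the right one, with the gap to its left. Next the arm goes round to its right end.

```bash
python3 -m handwheel '[{"dx":-0.39,"dy":5.16,"dz":0,"wx":0,"wy":0,"wz":0,"claw":41},{"dx":-0.39,"dy":5.16,"dz":0,"wx":0,"wy":0,"wz":0,"claw":41},{"dx":-0.39,"dy":5.16,"dz":0,"wx":0,"wy":0,"wz":0,"claw":41},{"dx":-0.39,"dy":5.16,"dz":0,"wx":0,"wy":0,"wz":0,"claw":41},{"dx":-0.39,"dy":5.16,"dz":0,"wx":0,"wy":0,"wz":0,"claw":41},{"dx":-0.39,"dy":5.16,"dz":0,"wx":0,"wy":0,"wz":0,"claw":41},{"dx":-0.39,"dy":5.16,"dz":0,"wx":0,"wy":0,"wz":0,"claw":41}]'; python3 -m handwheel '[{"dx":0,"dy":0,"dz":0,"wx":0,"wy":0,"wz":-0.186,"claw":41},{"dx":0,"dy":0,"dz":0,"wx":0,"wy":0,"wz":-0.186,"claw":41},{"dx":0,"dy":0,"dz":0,"wx":0,"wy":0,"wz":-0.186,"claw":41},{"dx":0,"dy":0,"dz":0,"wx":0,"wy":0,"wz":-0.186,"claw":41},{"dx":0,"dy":0,"dz":0,"wx":0,"wy":0,"wz":-0.186,"claw":41},{"dx":0,"dy":0,"dz":0,"wx":0,"wy":0,"wz":-0.186,"claw":41},{"dx":0,"dy":0,"dz":0,"wx":0,"wy":0,"wz":-0.186,"claw":41},{"dx":0,"dy":0,"dz":0,"wx":0,"wy":0,"wz":-0.186,"claw":41}]'; python3 - <<'E'
from h import *
print(np.round(monitor.observe()["qpos"],2))
f=optics.grab_frame("top")
p=lambda l:np.array(l)/3+[235-.33,135-.33]
a=at(f,p([[451,233],[560,221]]),.077);b=at(f,p([[567,302],[462,315]]),.071)
print(a.round(3),b.round(3))
E
```

```text
clock: 10.8
position: [0.4771, -0.2849, 0.1582]
tool_rot: [-3.141, -0.0, 0.031]
force: [1.5, -0.3, -1.0]
grip_width: 0.0347
finger_force: 0.0
clock: 11.8
position: [0.4773, -0.2833, 0.1582]
tool_rot: [-3.142, -0.0, 1.525]
force: [0.1, -1.2, -0.3]
grip_width: 0.035
finger_force: 0.0
[ 0.81  0.55 -0.53  1.84  0.36  0.85  0.06]
[[ 0.52  -0.137  0.077]
 [ 0.534 -0.248  0.077]] [[ 0.452 -0.254  0.071]
 [ 0.438 -0.147  0.071]]
```

```bash
python3 -m handwheel '[{"dx":0,"dy":0,"dz":4.5,"wx":0,"wy":0,"wz":0,"claw":41},{"dx":0,"dy":0,"dz":4.5,"wx":0,"wy":0,"wz":0,"claw":41},{"dx":0,"dy":0,"dz":3.3,"wx":0,"wy":0,"wz":0,"claw":41},{"dx":0,"dy":0,"dz":1.5,"wx":0,"wy":0,"wz":0,"claw":41},{"dx":0.9,"dy":0,"dz":0,"wx":0,"wy":0,"wz":0,"claw":41},{"dx":0.8,"dy":0,"dz":0,"wx":0,"wy":0,"wz":0,"claw":41},{"dx":0.8,"dy":0,"dz":0,"wx":0,"wy":0,"wz":0,"claw":41},{"dx":0.9,"dy":-0.04,"dz":0,"wx":0,"wy":0,"wz":0,"claw":41}]'; python3 -m handwheel '[{"dx":1.2,"dy":-0.06,"dz":0,"wx":0,"wy":0,"wz":0,"claw":41},{"dx":1.2,"dy":-0.06,"dz":0,"wx":0,"wy":0,"wz":0,"claw":41},{"dx":1.2,"dy":-0.06,"dz":0,"wx":0,"wy":0,"wz":0,"claw":41},{"dx":1.2,"dy":-0.06,"dz":0,"wx":0,"wy":0,"wz":0,"claw":41},{"dx":1.2,"dy":-0.06,"dz":0,"wx":0,"wy":0,"wz":0,"claw":41},{"dx":1.2,"dy":-0.06,"dz":0,"wx":0,"wy":0,"wz":0,"claw":41},{"dx":1.2,"dy":-0.06,"dz":0,"wx":0,"wy":0,"wz":0,"claw":41},{"dx":0.6,"dy":-0.03,"dz":0,"wx":0,"wy":0,"wz":0,"claw":41}]'; python3 - <<'E'
from h import *
f=optics.grab_frame("scene"); cv2.imwrite("pics/push.png",cv2.resize(f["frame"][140:270,240:500],None,fx=3,fy=3))
E
```

```text
clock: 12.85
position: [0.4788, -0.2493, 0.021]
tool_rot: [3.141, 0.001, 1.519]
force: [0.3, -0.5, 0.1]
grip_width: 0.0348
finger_force: 0.0
clock: 13.85
position: [0.4786, -0.1586, 0.0203]
tool_rot: [-3.142, -0.0, 1.52]
force: [0.5, -1.6, -0.1]
grip_width: 0.0351
finger_force: 0.0
```

View pics/push.png

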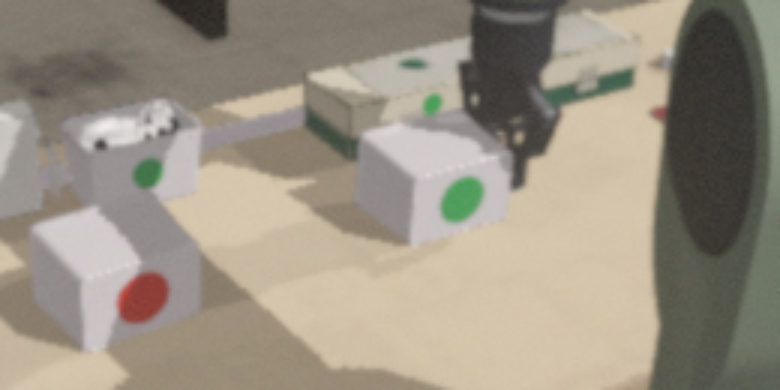

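The green bin slides upright at crop (435,180), aligned with the fingers at its right end. I carry on.

```bash
python3 -m handwheel '[{"dx":1.2,"dy":-0.06,"dz":0,"wx":0,"wy":0,"wz":0,"claw":41},{"dx":1.3,"dy":-0.06,"dz":0,"wx":0,"wy":0,"wz":0,"claw":41},{"dx":1.3,"dy":-0.06,"dz":0,"wx":0,"wy":0,"wz":0,"claw":41},{"dx":1.3,"dy":-0.06,"dz":0,"wx":0,"wy":0,"wz":0,"claw":41},{"dx":1.3,"dy":-0.06,"dz":0,"wx":0,"wy":0,"wz":0,"claw":41},{"dx":1.3,"dy":-0.06,"dz":0,"wx":0,"wy":0,"wz":0,"claw":41},{"dx":1.3,"dy":-0.06,"dz":0,"wx":0,"wy":0,"wz":0,"claw":41},{"dx":0.6,"dy":-0.03,"dz":0,"wx":0,"wy":0,"wz":0,"claw":41}]'; python3 -m handwheel '[{"dx":-2,"dy":0,"dz":0,"wx":0,"wy":0,"wz":0,"claw":41},{"dx":-5,"dy":0,"dz":0,"wx":0,"wy":0,"wz":0,"claw":41},{"dx":-4,"dy":0,"dz":-4,"wx":0,"wy":0,"wz":0,"claw":41},{"dx":0,"dy":-5,"dz":-4,"wx":0,"wy":0,"wz":0,"claw":41},{"dx":0,"dy":-5,"dz":-4,"wx":0,"wy":0,"wz":0,"claw":41}]'; python3 - <<'E'
from h import *
f=optics.grab_frame("top")
im=cv2.resize(f["frame"][140:260,290:410],None,fx=5,fy=5,interpolation=cv2.INTER_CUBIC)
cv2.imwrite("pics/mid.png",im)
E
```

```text
clock: 14.9
position: [0.4791, -0.0624, 0.0203]
tool_rot: [3.142, -0.0, 1.52]
force: [0.2, -1.1, 0.3]
grip_width: 0.0352
finger_force: 0.0
clock: 15.52
position: [0.3743, -0.1684, 0.1391]
tool_rot: [-3.141, -0.0, 1.518]
force: [0.3, -0.5, 1.1]
grip_width: 0.0347
finger_force: 0.0
```

View pics/mid.png

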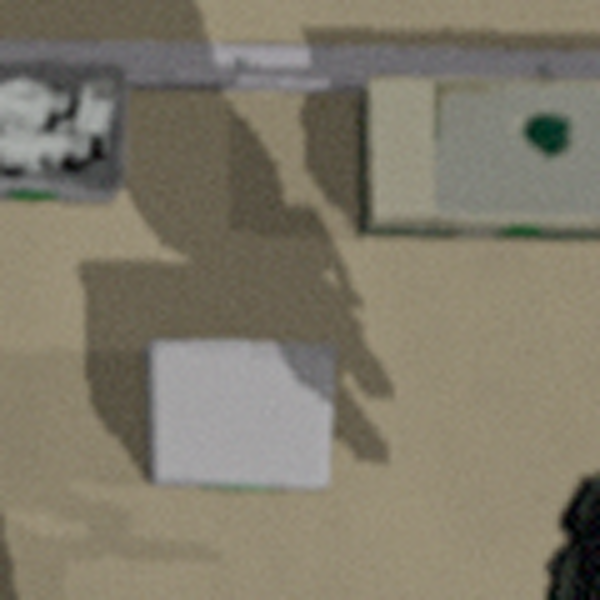

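The green bin lies in front of the gap: crop corners (151,340), (335,343), (330,488), (156,487), nearly square. The gap runs between (124,130) and (365,150).

```bash
python3 - <<'E'
from h import *
f=optics.grab_frame("top")
p=lambda l:np.array(l)/5+[290-.4,140-.4]
a=at(f,p([[151,340],[335,343]]),.077);b=at(f,p([[156,487],[330,488]]),.07)
g=at(f,p([[124,190]]),.075)[0],at(f,p([[364,235]]),.063)[0]; r=at(f,p([[200,88],[340,90]]),.022)
print(a.round(4),b.round(4),"ctr",a.mean(0).round(4),b.mean(0).round(4),"yaw",[np.degrees(np.arctan2(q[0,0]-q[1,0],q[1,1]-q[0,1])) for q in(a,b)]); print(g,r)
E
```

```text
[[ 0.5329  0.0612  0.077 ]
 [ 0.5321 -0.0505  0.077 ]] [[ 0.4445  0.0575  0.07  ]
 [ 0.4448 -0.0475  0.07  ]] ctr [0.5325 0.0053 0.077 ] [0.4446 0.005  0.07  ] yaw [np.float64(179.59285478140274), np.float64(-179.84284499354058)]
(array([0.62605192, 0.07817458, 0.075     ]), array([ 0.60169579, -0.07080697,  0.063     ])) [[ 0.70542869  0.02875666  0.022     ]
 [ 0.70508521 -0.06195415  0.022     ]]
```

```bash
python3 -m handwheel '[{"dx":0,"dy":0,"dz":0,"wx":0,"wy":0,"wz":0.186,"claw":70},{"dx":0,"dy":0,"dz":0,"wx":0,"wy":0,"wz":0.186,"claw":70},{"dx":0,"dy":0,"dz":0,"wx":0,"wy":0,"wz":0.186,"claw":70},{"dx":0,"dy":0,"dz":0,"wx":0,"wy":0,"wz":0.186,"claw":70},{"dx":0,"dy":0,"dz":0,"wx":0,"wy":0,"wz":0.186,"claw":70},{"dx":0,"dy":0,"dz":0,"wx":0,"wy":0,"wz":0.186,"claw":70},{"dx":0,"dy":0,"dz":0,"wx":0,"wy":0,"wz":0.186,"claw":70},{"dx":0,"dy":0,"dz":0,"wx":0,"wy":0,"wz":0.186,"claw":70}]'; python3 -m handwheel '[{"dx":0,"dy":0,"dz":0,"wx":0,"wy":0,"wz":0.03,"claw":70},{"dx":0.7,"dy":-4.33,"dz":0,"wx":0,"wy":0,"wz":0,"claw":70},{"dx":0.7,"dy":-4.33,"dz":0,"wx":0,"wy":0,"wz":0,"claw":70},{"dx":0.7,"dy":-4.33,"dz":0,"wx":0,"wy":0,"wz":0,"claw":70},{"dx":0.7,"dy":-4.33,"dz":0,"wx":0,"wy":0,"wz":0,"claw":70},{"dx":0,"dy":0,"dz":4,"wx":0,"wy":0,"wz":0,"claw":70},{"dx":0,"dy":0,"dz":4,"wx":0,"wy":0,"wz":0,"claw":70}]'
```

```text
clock: 16.62
position: [0.3762, -0.1682, 0.1382]
tool_rot: [3.142, 0.0, 0.025]
force: [-0.3, 0.2, -0.2]
grip_width: 0.0601
finger_force: 0.0
clock: 17.5
position: [0.4044, 0.0057, 0.0576]
tool_rot: [-3.141, -0.002, 0.006]
force: [0.7, 0.6, -1.1]
grip_width: 0.0598
finger_force: 0.0
```

```bash
python3 -m handwheel '[{"dx":0,"dy":0,"dz":3,"wx":0,"wy":0,"wz":0.004,"claw":70},{"dx":0,"dy":0,"dz":1.2,"wx":0,"wy":0,"wz":0,"claw":70},{"dx":1,"dy":0,"dz":0,"wx":0,"wy":0,"wz":0,"claw":70},{"dx":1,"dy":0,"dz":0,"wx":0,"wy":0,"wz":0,"claw":70},{"dx":0.8,"dy":0,"dz":0,"wx":0,"wy":0,"wz":0,"claw":70},{"dx":0.8,"dy":0,"dz":0,"wx":0,"wy":0,"wz":0,"claw":70},{"dx":1.2,"dy":0,"dz":0,"wx":0,"wy":0,"wz":0,"claw":70},{"dx":1.2,"dy":0,"dz":0,"wx":0,"wy":0,"wz":0,"claw":70}]'; python3 -m handwheel '[{"dx":1.3,"dy":0,"dz":0,"wx":0,"wy":0,"wz":0,"claw":70},{"dx":1.3,"dy":0,"dz":0,"wx":0,"wy":0,"wz":0,"claw":70},{"dx":1.3,"dy":0,"dz":0,"wx":0,"wy":0,"wz":0,"claw":70},{"dx":1.3,"dy":0,"dz":0,"wx":0,"wy":0,"wz":0,"claw":70},{"dx":1.3,"dy":0,"dz":0,"wx":0,"wy":0,"wz":0,"claw":70},{"dx":1.3,"dy":0,"dz":0,"wx":0,"wy":0,"wz":0,"claw":70},{"dx":1.3,"dy":0,"dz":0,"wx":0,"wy":0,"wz":0,"claw":70},{"dx":0.7,"dy":0,"dz":0,"wx":0,"wy":0,"wz":0,"claw":70}]'; python3 -m handwheel '[{"dx":1,"dy":0,"dz":0,"wx":0,"wy":0,"wz":0,"claw":70},{"dx":1,"dy":0,"dz":0,"wx":0,"wy":0,"wz":0,"claw":70},{"dx":0.6,"dy":0,"dz":0,"wx":0,"wy":0,"wz":0,"claw":70},{"dx":0.3,"dy":0,"dz":0,"wx":0,"wy":0,"wz":0,"claw":70}]'
```

```text
clock: 18.5
position: [0.4647, 0.0048, 0.0165]
tool_rot: [-3.142, -0.0, -0.003]
force: [-0.9, -0.8, -0.1]
grip_width: 0.06
finger_force: 0.0
clock: 19.5
position: [0.5626, 0.0045, 0.0163]
tool_rot: [-3.142, -0.0, -0.003]
force: [-1.0, -0.3, 0.9]
grip_width: 0.0599
finger_force: 0.0
clock: 20.0
position: [0.591, 0.0045, 0.0163]
tool_rot: [-3.142, 0.0, -0.003]
force: [-1.1, -0.3, 0.8]
grip_width: 0.0595
finger_force: 0.0
```

```bash
python3 -m handwheel '[{"dx":0.4,"dy":0,"dz":0,"wx":0,"wy":0,"wz":0,"claw":70},{"dx":0.4,"dy":0,"dz":0,"wx":0,"wy":0,"wz":0,"claw":70},{"dx":0.3,"dy":0,"dz":0,"wx":0,"wy":0,"wz":0,"claw":70}]'; for i in 1; do python3 -m handwheel '[{"dx":0.3,"dy":0,"dz":0,"wx":0,"wy":0,"wz":0,"claw":70},{"dx":0.2,"dy":0,"dz":0,"wx":0,"wy":0,"wz":0,"claw":70}]'; done; python3 -m handwheel '[{"dx":0.2,"dy":0,"dz":0,"wx":0,"wy":0,"wz":0,"claw":70}]'
```

```text
clock: 20.38
position: [0.602, 0.0044, 0.0164]
tool_rot: [-3.142, -0.0, -0.003]
force: [-0.3, 1.9, -0.4]
grip_width: 0.06
finger_force: 0.0
clock: 20.62
position: [0.6068, 0.0044, 0.0164]
tool_rot: [-3.142, 0.0, -0.003]
force: [-0.1, -0.3, 0.2]
grip_width: 0.0596
finger_force: 0.0
clock: 20.75
position: [0.6087, 0.0044, 0.0163]
tool_rot: [-3.142, 0.0, -0.003]
force: [-3.9, 0.7, 1.6]
grip_width: 0.0601
finger_force: 0.0
```

```bash
python3 -m handwheel '[{"dx":0.2,"dy":0,"dz":0,"wx":0,"wy":0,"wz":0,"claw":70}]';python3 -m handwheel '[{"dx":0.1,"dy":0,"dz":0,"wx":0,"wy":0,"wz":0,"claw":70}]';python3 -m handwheel '[{"dx":0.1,"dy":0,"dz":0,"wx":0,"wy":0,"wz":0,"claw":70}]'
```

```text
clock: 20.88
position: [0.6101, 0.0044, 0.0163]
tool_rot: [3.142, 0.002, -0.003]
force: [-9.0, 1.4, 4.9]
grip_width: 0.0599
finger_force: 0.0
clock: 21.0
position: [0.6104, 0.0043, 0.0161]
tool_rot: [3.141, 0.003, -0.004]
force: [-13.2, 1.1, 8.3]
grip_width: 0.0597
finger_force: 0.0
clock: 21.12
position: [0.6108, 0.0044, 0.016]
tool_rot: [3.141, 0.004, -0.004]
force: [-17.3, 0.9, 9.4]
grip_width: 0.06
finger_force: 0.0
```

The bin is firmly against the rail, so I back off and check.

```bash
python3 -m handwheel '[{"dx":-0.3,"dy":0,"dz":0,"wx":0,"wy":0,"wz":0,"claw":70},{"dx":-0.8,"dy":0,"dz":0,"wx":0,"wy":0,"wz":0,"claw":70},{"dx":-4,"dy":0,"dz":0,"wx":0,"wy":0,"wz":0,"claw":70},{"dx":-5,"dy":0,"dz":-4,"wx":0,"wy":0,"wz":0,"claw":70},{"dx":-5,"dy":3,"dz":-4,"wx":0,"wy":0,"wz":0,"claw":70},{"dx":-3,"dy":4,"dz":-5,"wx":0,"wy":0,"wz":0,"claw":70},{"dx":0,"dy":5,"dz":-3,"wx":0,"wy":0,"wz":0,"claw":70},{"dx":0,"dy":5,"dz":0,"wx":0,"wy":0,"wz":0,"claw":70}]'; python3 - <<'E'
from h import *
f=optics.grab_frame("top"); g=optics.grab_frame("scene")
a=cv2.resize(f["frame"][140:220,280:410],None,fx=5,fy=5,interpolation=cv2.INTER_CUBIC)
b=cv2.resize(g["frame"][140:260,240:500],None,fx=1.6,fy=1.6)
b=cv2.copyMakeBorder(b,0,0,0,a.shape[1]-b.shape[1],0); cv2.imwrite("pics/end.png",np.vstack([a,b]))
E
```

```text
clock: 22.12
position: [0.4424, -0.1588, 0.1676]
tool_rot: [3.14, -0.005, -0.003]
force: [1.1, 0.7, -1.1]
grip_width: 0.06
finger_force: 0.0
```

View pics/end.png

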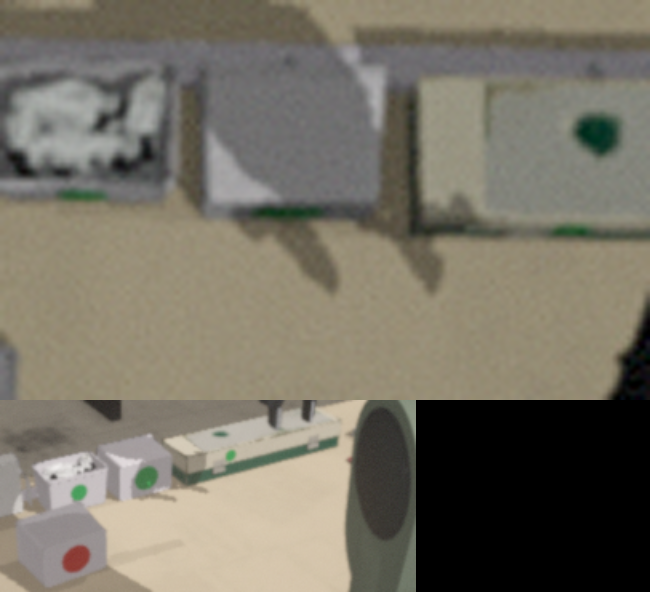

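The green bin lies in the gap at crop (293,140), square and rim on the rail, with clear space to both boxes. The red bin lies where it tipped (62,545) and the arm is clear.

```bash
python3 -c "
from h import *
print(job_done())"
```

```text
the job is handed in; nothing more can be done
None
```

I tipped both bins onto their far sides and pushed the green-dot bin into the gap, rim against the rail and square to it; the red one lies where it tipped. The job was handed in at about 22 s on the clock; the hand-in gave no verdict, so this rests on the last pictures and the contact force at the rail.

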